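# Reset the cellar cooler and push its loose knob back onto the spindle

## Robot

A 6-joint arm with a two-finger parallel gripper is mounted at the origin on the work surface. World frame = base frame: x ahead of the robot, y to its left, z up, the work surface at z = 0. Lengths are in m, angles in degrees, forces in N, time in s.
With the tool pointing down it reaches from about 0.35 to 0.775 m from the base axis. Payload 5.5 kg.
Tool frame: the origin (TCP) lies at the very end of the fingers, on their centre line; the grasp point (between the pads) lies 19 mm behind it; z points along the fingers, y is the line along which they close (so a half turn about z gives the same grasp; the last joint's range is limited). The gripper opens to 85 mm and grips with 20 to 120 N. Pads are 22 mm wide; open, the fingers measure 114 mm over their backs; the gripper's body (76 mm by 85 mm) begins 54 mm behind the grasp point. The pads swing forward as they close: fully open they stand 13 mm farther back than shut.
Start: joints at [61.158, 17.945, 2.641, 74.691, 0, 82.002], TCP at [0.205, 0.537, 0.231] pointing down, gripper open.
Joint ranges: [-158.12, 158.12], [-49.38, 96.58], [-58.88, 72.47], [-126.05, 133.96], [-84.25, 85.87], [-180, 180]. Speed limits (degrees/s): [147.25, 147.25, 180, 180, 180, 180].

## Interface

Orientations are given as [roll, pitch, yaw] about the fixed x, y, z axes, in that order (R = Rz(yaw) Ry(pitch) Rx(roll)).
In Python, from bench import robot gives the robot as it stands.
- The arm moves only by the tool apply_moves, never from a script. Its argument "deltas" is a list of rows, each a list of 7 numbers: the shift along the tool's x, y, z each as a share of 0.3 m, from -1 to 1, then the turn, a rotation vector about the tool's x, y, z each as a share of 90 degrees, from -1 to 1, then the finger opening in mm, from 0 to 85.4. A call has exactly 5 rows; each row is the pose to reach, as a shift and turn from the pose commanded when the call began, along the tool's axes at that moment; what a row does not reach only later rows make up. A row lasts 1/12 s, in which the tool goes at most 41.7 mm and 7.16 degrees, less where a joint would pass 70% of its speed; a pose out of reach is approached as far as the arm can. A call with a number of a shift or a turn outside -1 to 1 is refused whole. A call with a gripper value outside its range is refused whole. The fingers move at their own pace and stop on an object; "grip_force" is the grip in N (left out, the last holds). Time passes only in rows, so rows that repeat a pose let the fingers close, or fill a call up. It gives the time, the measured TCP pose, the force, the opening and the grip force at its end, in the units of the state.
- robot.observe(): the state, without advancing time (a new reading comes with each control period).
- robot.capture(name): name is "scene" or "top" or "wrist"; returns the picture (400x640x3 uint8, red, green, blue); there is no depth.
- robot.camera_params(name): a dict with "mtx" (3x3 intrinsics, pixels), "D" ([k1, k2, p1, p2, k3] as OpenCV has them; the pictures are not rectified), "T" (4x4, takes a point from camera to world coordinates). Camera axes: x right, y up, looking along -z (the intrinsics and any distortion apply to the point x, -y, -z); pixel columns grow to the right and rows downward; lengths in m; the calibration is good to about 2 mm. A picture is of the moment at which its call begins: read the wrist's pose just before it. camera_params takes no time and is no camera call; for the wrist camera it gives the pose at the moment of the call.
- robot.job_done(): hands the job in; it is judged then, once.
The state is a dict: "clock": time; "qpos": joint angles; "qd": joint speeds; "joint_torque": joint torques, N m; "tcp_pos": TCP position; "ee_rot": TCP orientation; "ft_force": force on the tool from outside, world axes, zero at the start; "ft_torque": the same for the moment, N m; "grip_width": finger opening in m; "finger_force": force on a finger pad.
Only numpy, scipy, OpenCV 4.12 (cv2) and the standard library are available. Lean on these libraries where they do the work, as an engineer would, in place of code of your own. Each camera call takes 0.05 s, during which the arm holds its last target. There are 200 camera calls.

## Task

In the wine cellar, first clear the cooler's lockout: twist the black wing handle on the grey control box clockwise to its stop, then let go so that it springs back. Then pick up the loose pointer knob, turn it so that the flat in its hole matches the flat of the D-shaped spindle, push it on fully home, and press knob and spindle right in against the spindle's spring. Finish while still holding the knob and keeping it pressed in; leave the bottle, cup and screwdriver where they are.

Things in the scene. Friction and masses are not known exactly. Their poses are not given: they have to be found in the camera images.
- reset_grip (a point): Reset wing handle on top of the control box: an upright black bar 44 mm long, 12 mm thick, standing 37 mm above the top of the box, turning about a vertical axis. This point lies on that axis, 22 mm above the box top (15 mm below the top of the bar). Its x axis runs along the bar's 44 mm length, its z axis is up. It turns with the bar.
- reset (a joint): Angle of the reset wing handle in rad: 0 at rest, grows as it is twisted clockwise seen from above, stop at 1.1. A spring (about 0.05 N m at rest, 0.21 N m at the stop) turns it back to 0 when it is let go. It counts as twisted to the stop above 1.0.
- spindle_top (a point): Bare steel D-shaped spindle standing upright on the top of the control box, 130 mm to the right of the wing handle's axis, on a black disc: diameter 16 mm, one side cut flat 3 mm from the axis, standing 28 mm above the box top. This point lies on the axis at the very top of the spindle; its x axis points out of the flat side, its z axis is up. The spindle turns only very stiffly (about 0.3 N m), and is sprung: it can be pushed straight down 6 mm. The top 1.5 mm is bevelled.
- spindle_slide (a joint): How far the spindle is pushed in, in m: 0 at rest, 0.006 at its stop. The spring needs 4 N to start and 10 N at the stop.
- knob_center (a point): Loose black pointer knob, 70 g, standing on the table with its hole downwards: a block with two flat parallel sides 26 mm apart (to grip), 44 mm high, a blunt nose at one end. This point is half-way up (22 mm above its underside), on the axis of its hole. Its x axis points to the nose (31 mm ahead of this point; the back end is 24 mm behind), y is across the two flat sides, z is up. A white line on top marks the nose half.
- knob_seat (a point): The closed end of the knob's D-shaped hole, on the hole's axis, 16 mm above the knob's underside and 6 mm below point knob_center; same axes. The hole is 17.6 mm in diameter with its flat on the nose side, 3.8 mm from the axis, so the knob fits only with its nose pointing the way the spindle's flat faces. Fully home, this point meets the top of the spindle, and the knob's underside then stands 12 mm above the box top (6 mm with the spindle pushed right in).
- control_box: Grey painted control box of the cooler, fixed to the table, 160 x 270 x 70 mm (x, y, z in its own frame). Origin at the centre of its underside. Wing handle axis at (-10, 65) mm and spindle axis at (-10, -65) mm in its frame. Nothing else stands on its top.
- bottle: Full standing wine bottle, 76 mm diameter, 298 mm high; origin at the centre of its underside. Leave alone.
- cup: White ceramic tasting cup, 76 mm rim diameter, 75 mm high; origin at the centre of its underside. Leave alone.
- screwdriver: Screwdriver lying flat on the table, 200 mm long, along its own x axis; origin near its middle. Leave alone.

How it is judged (in metres and radians):
On the way, in this order (a step that is already met when the one before it is completed fails the run):
1. the wing handle is twisted to its stop (value of joint reset above 1 rad), for 0.1 s.
2. the wing handle has been let go and has sprung back (value of joint reset below 0.12 rad and contact force between the fingers and reset below 0.1 N), for 0.2 s.
3. the knob is pushed fully onto the spindle, flat to flat (z of knob_seat in the frame of spindle_top between -0.003 and 0.003 m and horizontal distance between knob_seat and spindle_top below 0.003 m and angle between the x axis of knob_center and the x axis of spindle_top, either way round below 0.2 rad and angle between knob_center's own z axis and vertical below 0.12 rad), for 0.2 s.
At the end, for the whole second after the job is handed in: Knob fully home on the spindle (hole end within 3 mm of the spindle top in height and sideways, flats within 0.2 rad, upright within 0.12 rad); fingers on it with over 2 N, spindle held in over 4 of its 6 mm; wing handle at rest (below 0.12 rad) (all of step 3 and value of joint spindle_slide above 0.004 m and contact force between the fingers and knob above 2 N and value of joint reset below 0.12 rad); the arm keeps its last pose, push and grip.
It fails at once if the bottle is disturbed (distance of bottle from where it was at the start of the episode above 0.03 m or angle between bottle's own z axis and vertical above 0.3 rad).
It fails at once if the cup is disturbed (distance of cup from where it was at the start of the episode above 0.03 m or angle between cup's own z axis and vertical above 0.3 rad).
It fails at once if the screwdriver is moved (distance of screwdriver from where it was at the start of the episode above 0.03 m).
It also fails if it takes over 58 s, if anything falls off the work surface, if the arm or the gripper's body presses on something with over 40 N, if the wrist force passes 120 N, or if a joint passes its speed limit or range.

## Working session

There is one attempt and no reset: what is moved stays moved. The work goes in short steps, Python scripts to look and compute and a tool call to move; the robot and the scene stay as the last step left them, time stands still between calls to the robot, and variables do not carry over. Pictures are saved under pics/ and viewed, at most 10 in all, crops included, and the job is handed in when it is done.

Besides the shell and the picture viewer there is one more tool, called after "Emit:" as name([rows], argument=value, ...), one row to a line, values as JSON. apply_moves: Moves the arm, as the interface text tells. Shift numbers are shares of 0.3 m and turn numbers shares of 90 degrees, none past 1 either way. Its arguments: {"type":"object","properties":{"deltas":{"type":"array","items":{"type":"array","items":{"type":"number"}}},"grip_force":{"type":"number"}},"required":["deltas"]}

```bash
mkdir -p pics; cat > h.py <<'E'
import numpy as np, cv2
from scipy.spatial.transform import Rotation as R
from bench import robot
def cap(name,fn=None):
    im=np.asarray(robot.capture(name)); p=robot.camera_params(name)
    if fn: cv2.imwrite('pics/'+fn,im[:,:,::-1])
    return im,p
def ray(p,uv):
    uv=np.asarray(uv,float).reshape(-1,1,2)
    n=cv2.undistortPoints(uv,np.array(p['mtx'],float),np.array(p['D'],float)).reshape(-1,2)
    d=np.c_[n[:,0],-n[:,1],-np.ones(len(n))]; T=np.array(p['T'])
    return T[:3,3],d@T[:3,:3].T
def plane(p,uv,z):
    o,d=ray(p,uv); return o+d*((z-o[2])/d[:,2])[:,None]
def proj(p,X):
    T=np.array(p['T']); c=(np.atleast_2d(X)-T[:3,3])@T[:3,:3]; c=c*[1,-1,-1]
    return cv2.projectPoints(c,np.zeros(3),np.zeros(3),np.array(p['mtx'],float),np.array(p['D'],float))[0].reshape(-1,2)
E
python3 - <<'E'
from h import *
a,pa=cap('top','top.png'); b,pb=cap('scene','scene.png')
for p in (pa,pb): print(np.round(p['T'],3).tolist(), np.round(p['mtx'],1).tolist())
s=robot.observe(); print(s)
E
```

```text
[[0.001, 0.998, -0.057, 0.537], [-1.0, -0.0, -0.02, 0.002], [-0.02, 0.057, 0.998, 1.033], [0.0, 0.0, 0.0, 1.0]] [[427.2, 0.0, 323.8], [0.0, 427.2, 196.9], [0.0, 0.0, 1.0]]
[[0.731, -0.39, 0.559, 1.219], [0.682, 0.435, -0.588, -0.626], [-0.014, 0.811, 0.584, 0.725], [0.0, 0.0, 0.0, 1.0]] [[395.7, 0.0, 322.4], [0.0, 395.7, 196.7], [0.0, 0.0, 1.0]]
{'clock': 0.1, 'qpos': array([ 6.11591960e+01,  1.79886446e+01,  2.58382947e+00,  7.46928749e+01,
       -1.89703168e-03,  8.20018463e+01]), 'qd': array([-0.09705128, -0.15529213,  0.15321478,  0.09398843,  0.01171583,
       -0.06638618]), 'joint_torque': array([ 2.49117889e-03, -4.81723952e+01,  2.99244332e+01,  1.27756182e-02,
       -1.58110483e-04,  1.04965005e-05]), 'tcp_pos': array([0.20437253, 0.5369505 , 0.23047924]), 'ee_rot': array([-1.79902996e+02, -1.17141245e-02,  1.59157341e+02]), 'ft_force': array([-0.239185  ,  0.47015377, -0.3033127 ]), 'ft_torque': array([-0.0295886 ,  0.07195298, -0.01814646]), 'finger_force': 0.0, 'grip_width': 0.08557013464905532}
```

View pics/top.png

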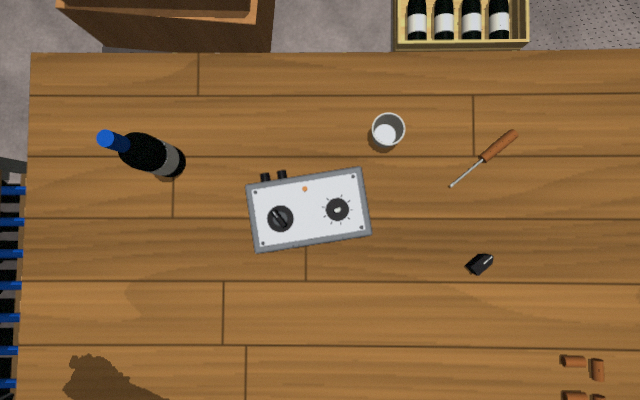

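View pics/scene.png

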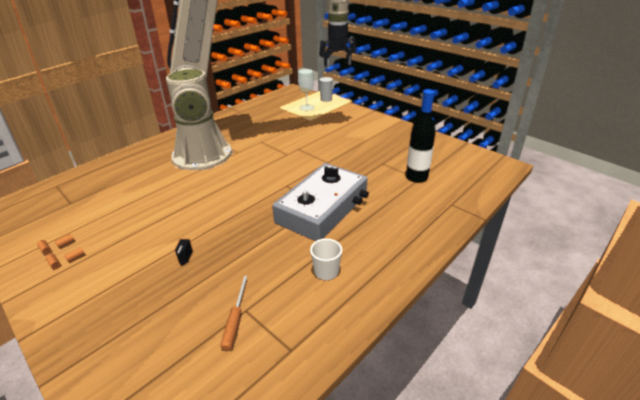

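The top view shows the wing handle at about (280,218), the spindle at (338,209), and the knob at (480,264) with its nose to the upper right. The cup is at (388,129), the screwdriver at (485,158), and the bottle is far left. I'll measure these and look at an enlarged crop.

```bash
python3 - <<'E'
from h import *
a,pa=cap('top')
box=cv2.resize(a[160:260,240:380],None,fx=4,fy=4,interpolation=cv2.INTER_CUBIC)
kn=cv2.resize(a[244:284,455:505],None,fx=4.8,fy=4.8,interpolation=cv2.INTER_CUBIC)
c=np.zeros((600,560,3),np.uint8); c[:400]=box; c[400:592,:240]=kn
cv2.imwrite('pics/crop1.png',c[:,:,::-1])
g=a.max(2).astype(int); sat=g-a.min(2)
m=((sat<30)&(g>80)).astype(np.uint8); m[:165]=0;m[258:]=0;m[:,:240]=0;m[:,375:]=0
m=cv2.morphologyEx(m,cv2.MORPH_OPEN,np.ones((3,3)))
cs=max(cv2.findContours(m,0,1)[0],key=cv2.contourArea)
r=cv2.minAreaRect(cs); q=cv2.boxPoints(r); print(q.tolist())
w=plane(pa,q,0.07); print(np.round(w,4).tolist()); print([np.linalg.norm(w[i]-w[i-1]).round(4) for i in range(4)])
# knob
k=(g<70).astype(np.uint8); k[:248]=0;k[280:]=0;k[:,:460]=0;k[:,500:]=0
cs=max(cv2.findContours(k,0,1)[0],key=cv2.contourArea); r=cv2.minAreaRect(cs); print(r); print(np.round(plane(pa,cv2.boxPoints(r),0.03),4).tolist())
wl=np.argwhere((g>120)&(sat<40)); wl=wl[(wl[:,0]>248)&(wl[:,0]<280)&(wl[:,1]>460)&(wl[:,1]<500)]; print(wl.tolist())
print(np.round(plane(pa,[[280,218],[338,209],[480,264]],0.1),4).tolist())
E
```

```text
[[243.33401489257812, 184.48052978515625], [360.96099853515625, 165.33193969726562], [372.2170715332031, 234.47628784179688], [254.590087890625, 253.6248779296875]]
[[0.6201, 0.2043, 0.07], [0.6633, -0.0622, 0.07], [0.5075, -0.0868, 0.07], [0.4643, 0.1771, 0.07]]
[np.float64(0.1582), np.float64(0.2701), np.float64(0.1578), np.float64(0.2674)]
((479.3852233886719, 262.7622985839844), (16.772830963134766, 26.247560501098633), 50.194427490234375)
[[0.4373, -0.301, 0.03], [0.476, -0.3477, 0.03], [0.4466, -0.3714, 0.03], [0.408, -0.3248, 0.03]]
[[256, 491], [257, 490], [257, 491], [258, 489], [258, 490], [259, 488], [259, 489], [260, 486], [260, 487], [261, 485], [261, 486], [261, 487], [262, 484], [262, 485], [262, 486], [263, 484]]
[[0.544, 0.1169, 0.1], [0.5637, -0.0098, 0.1], [0.446, -0.3138, 0.1]]
```

View pics/crop1.png

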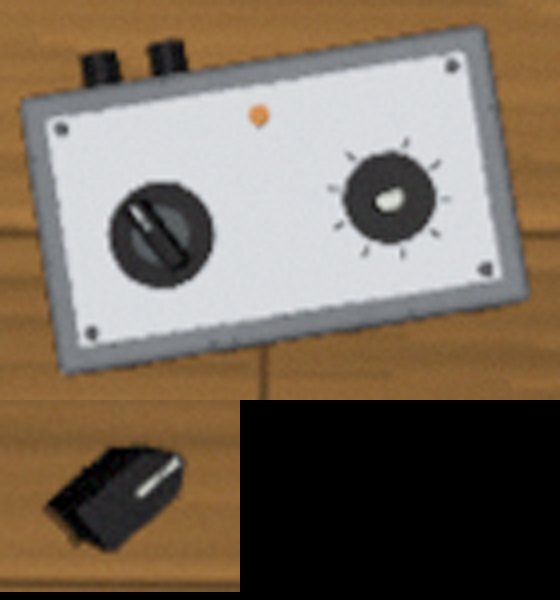

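The crop confirms the bar runs from upper-left to lower-right at about 37° yaw. The spindle's flat faces roughly upper-left, and the knob's nose points to about -48°. I'll move above the handle for a close look.

```bash
cat >> h.py <<'E'
def go(x,y,z,yaw):
    s=robot.observe(); Rc=R.from_euler('xyz',s['ee_rot'],degrees=True); Rt=R.from_euler('xyz',[180,0,yaw],degrees=True)
    d=Rc.inv().apply(np.array([x,y,z])-s['tcp_pos']); v=(Rc.inv()*Rt).as_rotvec(degrees=True)
    print('shift',np.round(d/.3,4),'turn',np.round(v/90,4),'t',s['clock'],'pos',np.round(s['tcp_pos'],4),'rot',np.round(s['ee_rot'],2),'q6',s['qpos'][5].round(1),'F',np.round(s['ft_force'],1),'w',round(s['grip_width'],4))
E
python3 -c "
from h import *
go(.543,.12,.23,-143)"
```

```text
shift [-1.5494 -0.8975  0.003 ] turn [-7.000e-04 -6.000e-04 -6.427e-01] t 0.15 pos [0.2044 0.537  0.2306] rot [-1.7992e+02 -1.0000e-02  1.5916e+02] q6 82.0 F [ 0.  -0.6  0.1] w 0.0852
```

Emit:
apply_moves([
  [-0.6,-0.347,0,0,0,-0.3,85],
  [-0.6,-0.347,0,0,0,-0.3,85],
  [-0.6,-0.347,0,0,0,-0.3,85],
  [-0.6,-0.347,0,0,0,-0.3,85],
  [-0.6,-0.347,0,0,0,-0.3,85],
])

```text
clock: 0.57
tcp_pos: [0.3276, 0.3855, 0.2311]
ee_rot: [180.0, -0.0, -173.5]
ft_force: [0.2, -0.1, 0.3]
grip_width: 0.0849
finger_force: 0.0
```

```bash
python3 -c "
from h import *
go(.543,.12,.23,-143)"
```

```text
shift [-0.6129 -0.9607  0.0033] turn [ 1.000e-04 -2.000e-04 -3.388e-01] t 0.5667 pos [0.3276 0.3855 0.2311] rot [ 1.8000e+02 -2.0000e-02 -1.7349e+02] q6 34.0 F [ 0.2 -0.1  0.3] w 0.0849
```

Emit:
apply_moves([
  [-0.6,-0.94,0,0,0,-0.33,85],
  [-0.6,-0.94,0,0,0,-0.33,85],
  [-0.6,-0.94,0,0,0,-0.33,85],
  [-0.6,-0.94,0,0,0,-0.33,85],
  [-0.6,-0.94,0,0,0,-0.33,85],
])

```text
clock: 0.98
tcp_pos: [0.4457, 0.2388, 0.2312]
ee_rot: [180.0, -0.0, -143.8]
ft_force: [0.2, 0.7, 0.2]
grip_width: 0.0849
finger_force: 0.0
```

```bash
python3 -c "
from h import *
go(.543,.12,.23,-143)"
```

```text
shift [-0.0279 -0.5113  0.0038] turn [ 0.0003 -0.     -0.0089] t 0.9833 pos [0.4457 0.2388 0.2312] rot [ 179.97   -0.   -143.8 ] q6 -17.1 F [0.2 0.7 0.2] w 0.0849
```

Emit:
apply_moves([
  [0.01,-0.455,0,0,0,0,85],
  [0.01,-0.455,0,0,0,0,85],
  [0.01,-0.455,0,0,0,0,85],
  [0.01,-0.455,0,0,0,0,85],
  [0.01,-0.455,0,0,0,0,85],
])

```text
clock: 1.4
tcp_pos: [0.5245, 0.1249, 0.2306]
ee_rot: [-180.0, -0.0, -144.4]
ft_force: [-0.4, 0.5, 0.4]
grip_width: 0.0852
finger_force: 0.0
```

```bash
python3 -c "
from h import *
go(.543,.12,.23,-143)
a,p=cap('wrist','w1.png'); print(np.round(p['T'],3).tolist(),p['mtx'][0],p['D'])
print(proj(p,[[.543,.1206,.107],[.5645,-.0077,.098]]))"
```

```text
shift [-0.0408 -0.0491  0.0021] turn [-0.0001 -0.0003 -0.0159] t 1.4 pos [0.5245 0.1249 0.2306] rot [-1.7999e+02 -3.0000e-02 -1.4443e+02] q6 -30.7 F [-0.4  0.5  0.4] w 0.0852
[[-0.583, -0.784, -0.211, 0.469], [0.812, -0.563, -0.153, 0.088], [0.001, -0.261, 0.965, 0.373], [0.0, 0.0, 0.0, 1.0]] [315.68146102   0.         315.44120643] [-0.03490591  0.          0.          0.          0.        ]
[[296.04486257 206.42446339]
 [160.95627999 139.92481238]]
```

View pics/w1.png

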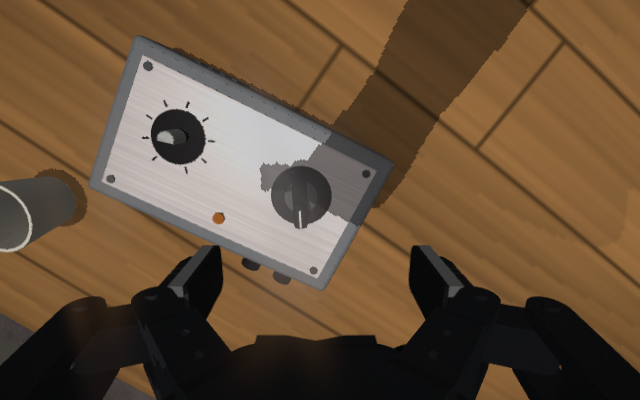

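The bar is nearly vertical at about (300,200), between the fingers. The spindle is at (172,138). I'll enlarge both.

```bash
python3 -c "
from h import *
a=cv2.imread('pics/w1.png')
c1=cv2.resize(a[155:235,260:340],None,fx=5,fy=5,interpolation=cv2.INTER_CUBIC)
c2=cv2.resize(a[98:178,132:212],None,fx=5,fy=5,interpolation=cv2.INTER_CUBIC)
c1=cv2.convertScaleAbs(c1,alpha=2)
cv2.imwrite('pics/c2.png',np.hstack([c1,c2]))"
```

```text
(no output)
```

View pics/c2.png

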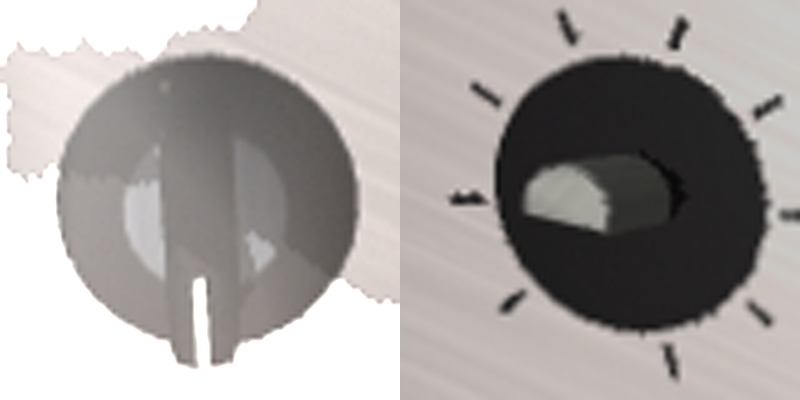

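```bash
python3 -c "
from h import *
p=robot.camera_params('wrist')
def ang(a,b):
    d=b-a; return np.degrees(np.arctan2(d[1],d[0])).round(1),np.linalg.norm(d).round(4)
w=plane(p,[[260+202/5,155+282/5],[260+203/5,155+365/5]],.107); print('line',w.round(4),ang(*w))
f=plane(p,[[132+125/5,98+213/5],[132+208/5,98+233/5]],.098); print('flat',f.round(4),ang(*f), 'normal', ang(*f)[0]-90)
arc=plane(p,[[132+165/5,98+164/5]],.098); print('arc',arc.round(4), 'mid', f.mean(0).round(4))
print(proj(p,[[.543,.1206,.07],[.5645,-.0077,.07]]))
# disc rim extremes at z~.07
print(plane(p,[[260+57/5,155+200/5],[260+358/5,155+200/5],[260+205/5,155+53/5]],.073).round(4), plane(p,[[132+95/5,98+190/5],[132+367/5,98+195/5],[132+235/5,98+55/5],[132+240/5,98+333/5]],.071).round(4))
"
```

```text
line [[0.5445 0.1263 0.107 ]
 [0.5572 0.1354 0.107 ]] (np.float64(35.6), np.float64(0.0156))
flat [[ 0.567  -0.0103  0.098 ]
 [ 0.5616  0.0033  0.098 ]] (np.float64(111.7), np.float64(0.0146)) normal 21.700000000000003
arc [[ 0.5556 -0.0086  0.098 ]] mid [ 0.5643 -0.0035  0.098 ]
[[298.21767287 195.71402747]
 [174.75309132 137.43631194]]
[[0.557  0.0985 0.073 ]
 [0.5226 0.1465 0.073 ]
 [0.5163 0.1054 0.073 ]] [[ 0.5762 -0.0267  0.071 ]
 [ 0.5469  0.0163  0.071 ]
 [ 0.5391 -0.017   0.071 ]
 [ 0.584   0.0096  0.071 ]]
```

```bash
python3 -c "
from h import *
go(.5405,.1225,.15,-144)"
```

```text
shift [-0.0394 -0.0449  0.2689] turn [ 0.0007 -0.0005 -0.0036] t 1.45 pos [0.5231 0.1265 0.2307] rot [ 1.7994e+02 -5.0000e-02 -1.4433e+02] q6 -30.6 F [-0.4  0.2  0.9] w 0.0848
```

Emit:
apply_moves([
  [-0.04,-0.045,0.13,0,0,0,60],
  [-0.04,-0.045,0.27,0,0,0,40],
  [-0.04,-0.045,0.27,0,0,0,40],
  [-0.04,-0.045,0.27,0,0,0,40],
  [-0.04,-0.045,0.27,0,0,0,40],
])

```text
clock: 1.87
tcp_pos: [0.5402, 0.1251, 0.1518]
ee_rot: [180.0, 0.0, -144.0]
ft_force: [0.2, 0.1, -0.1]
grip_width: 0.04
finger_force: 0.0
```

```bash
python3 -c "
from h import *
go(.5405,.1225,.079,-144)"
```

```text
shift [ 0.0042 -0.0076  0.2427] turn [ 0.      0.0004 -0.0005] t 1.8667 pos [0.5402 0.1251 0.1518] rot [ 1.8000e+02  3.0000e-02 -1.4404e+02] q6 -31.2 F [ 0.2  0.1 -0.1] w 0.04
```

Emit:
apply_moves([
  [0.003,-0.006,0.06,0,0,0,40],
  [0.003,-0.006,0.12,0,0,0,40],
  [0.003,-0.006,0.18,0,0,0,40],
  [0.003,-0.006,0.24,0,0,0,40],
  [0.003,-0.006,0.24,0,0,0,40],
])

```text
clock: 2.28
tcp_pos: [0.5403, 0.1226, 0.0783]
ee_rot: [180.0, -0.0, -144.1]
ft_force: [-1.4, 0.1, -0.8]
grip_width: 0.0402
finger_force: 0.0
```

```bash
python3 -c "
from h import *
go(.5405,.1225,.079,-144)
for i in range(2): cap('wrist','w2.png' if i else None);go(.5405,.1225,.079,-144)
a=cv2.imread('pics/w2.png');cv2.imwrite('pics/c3.png',cv2.convertScaleAbs(a[130:400,150:490],alpha=1.7))
"
```

```text
shift [-0.0003 -0.0005 -0.0024] turn [ 0.0003 -0.0002 -0.0009] t 2.2833 pos [0.5403 0.1226 0.0783] rot [ 1.7997e+02 -2.0000e-02 -1.4408e+02] q6 -31.4 F [-1.4  0.1 -0.8] w 0.0402
shift [0.0013 0.0008 0.0021] turn [-0.0001  0.0004 -0.001 ] t 2.3333 pos [0.541  0.1225 0.0796] rot [-1.7999e+02  4.0000e-02 -1.4409e+02] q6 -31.4 F [-0.4  0.1 -0.2] w 0.0402
shift [0.0036 0.0026 0.0051] turn [-0.0007  0.0014 -0.0011] t 2.3833 pos [0.5418 0.1225 0.0805] rot [-1.7994e+02  1.3000e-01 -1.4410e+02] q6 -31.5 F [-0.3 -0.9 -0.1] w 0.04
```

View pics/c3.png

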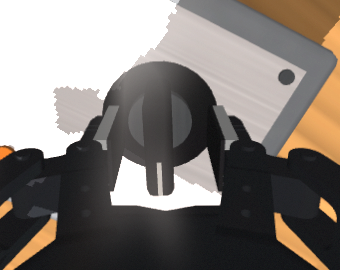

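The bar is at about x=160 in the crop, between pads at x=118 and 213, so it is well centred. I'll close on it.

Emit:
apply_moves([
  [0,0,0,0,0,0,25],
  [0,0,0,0,0,0,8],
  [0,0,0,0,0,0,8],
  [0,0,0,0,0,0,8],
  [0,0,0,0,0,0,8],
], grip_force=45)

```text
clock: 2.8
tcp_pos: [0.5433, 0.1208, 0.0808]
ee_rot: [-179.7, 0.2, -144.2]
ft_force: [1.7, -4.4, 6.8]
grip_width: 0.0112
finger_force: 47.9
```

Emit:
apply_moves([
  [0,-0.011,0,0,0,0.04,8],
  [0,-0.011,0,0,0,0.11,8],
  [0,-0.011,0,0,0,0.18,8],
  [0,-0.011,0,0,0,0.25,8],
  [0,-0.011,0,0,0,0.32,8],
])

```text
clock: 3.22
tcp_pos: [0.5434, 0.1208, 0.0808]
ee_rot: [179.8, 0.2, -173.2]
ft_force: [-3.7, 5.2, 9.8]
grip_width: 0.0112
finger_force: 48.5
```

```bash
python3 -c "
from h import *
go(.543,.1207,.08,152); s=robot.observe(); print(s['ft_torque'].round(3),s['finger_force'])"
```

```text
shift [ 0.0013 -0.0002  0.0026] turn [0.0025 0.0012 0.3869] t 3.2167 pos [0.5434 0.1208 0.0808] rot [ 1.7982e+02  1.7000e-01 -1.7318e+02] q6 -2.7 F [-3.7  5.2  9.8] w 0.0112
[0.884 0.686 0.147] 48.46944987773895
```

Emit:
apply_moves([
  [0,0,0,0,0,0.08,8],
  [0,0,0,0,0,0.16,8],
  [0,0,0,0,0,0.24,8],
  [0,0,0,0,0,0.32,8],
  [0,0,0,0,0,0.38,8],
])

```text
clock: 3.63
tcp_pos: [0.5435, 0.121, 0.0808]
ee_rot: [179.7, 0.0, 152.6]
ft_force: [-3.3, 3.8, 10.0]
grip_width: 0.0111
finger_force: 52.4
```

```bash
python3 -c "
from h import *
go(.543,.1207,.08,152); s=robot.observe(); print(s['ft_torque'].round(3),s['finger_force'])"
```

```text
shift [ 0.001  -0.0017  0.0028] turn [0.0029 0.0005 0.0071] t 3.6333 pos [0.5435 0.121  0.0808] rot [1.7974e+02 5.0000e-02 1.5264e+02] q6 31.5 F [-3.3  3.8 10. ] w 0.0111
[0.793 0.583 0.939] 52.40744590759277
```

Emit:
apply_moves([
  [0,0,0,0,0,0.01,8],
  [0,0,0,0,0,0.01,8],
  [0,0,0,0,0,0,85],
  [0,0,0,0,0,0,85],
  [0,0,0,0,0,0,85],
])

```text
clock: 4.05
tcp_pos: [0.5415, 0.1195, 0.0782]
ee_rot: [-180.0, -0.1, 152.9]
ft_force: [-0.2, 0.8, -0.5]
grip_width: 0.0467
finger_force: 0.6
```

Emit:
apply_moves([
  [0,0,-0.05,0,0,0,85],
  [0,0,-0.15,0,0,0,85],
  [0,0,-0.25,0,0,0,85],
  [0,0,-0.35,0,0,0,85],
  [0,0,-0.45,0,0,0,85],
])

```text
clock: 4.47
tcp_pos: [0.5431, 0.1183, 0.2147]
ee_rot: [-180.0, 0.1, 152.8]
ft_force: [0.5, -0.1, 0.5]
grip_width: 0.0851
finger_force: 0.0
```

```bash
python3 -c "
from h import *
go(.443,-.336,.2,132); a,p=cap('wrist','w3.png')
t,pt=cap('top')
x=cv2.resize(t[244:284,455:505],None,fx=8,fy=8,interpolation=cv2.INTER_CUBIC)
c=np.zeros((400,800,3),np.uint8);c[:320,:400]=cv2.convertScaleAbs(x,alpha=1.8); c[:350,400:]=cv2.resize(a[50:400],(400,350))
cv2.imwrite('pics/c4.png',c[:,:,::-1])
"
```

```text
shift [-0.3958 -1.4992  0.0506] turn [-0.0004  0.0008  0.2309] t 4.4667 pos [0.5431 0.1183 0.2147] rot [-1.7995e+02  7.0000e-02  1.5278e+02] q6 31.3 F [ 0.5 -0.1  0.5] w 0.0851
```

View pics/c4.png

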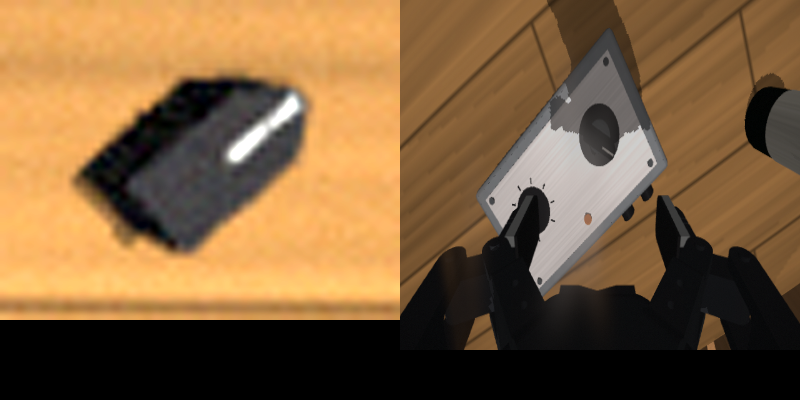

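```bash
python3 -c "
from h import *
p=robot.camera_params('top')
f=lambda l:plane(p,[[455+u/8,244+v/8] for u,v in l],.044)
w=f([(232,157),(298,98),(128,187),(183,250),(300,160),(215,80),(308,95)]); print(w.round(4))
d=w[1]-w[0]; print(np.degrees(np.arctan2(d[1],d[0])), np.linalg.norm(d))
back=(w[2]+w[3])/2; u=d/np.linalg.norm(d); print('back',back,'axis from back',back+.024*u,'from nose',w[1]-.030*u, 'len',np.linalg.norm(w[1]-back))
go(.444,-.336,.2,130)
"
```

```text
[[ 0.4414 -0.3418  0.044 ]
 [ 0.4581 -0.3606  0.044 ]
 [ 0.4328 -0.3125  0.044 ]
 [ 0.4152 -0.3275  0.044 ]
 [ 0.4407 -0.3608  0.044 ]
 [ 0.4631 -0.3375  0.044 ]
 [ 0.459  -0.3635  0.044 ]]
-48.40924332436412 0.02520551203535874
back [ 0.42397238 -0.31997572  0.044     ] axis from back [ 0.43990371 -0.33792544  0.044     ] from nose [ 0.43821803 -0.33820545  0.044     ] len 0.0531101573100149
shift [-0.389  -1.504   0.0604] turn [0.004  0.0054 0.2532] t 4.5667 pos [0.5463 0.1186 0.219 ] rot [179.75   0.55 152.79] q6 31.3 F [ 0.6 -0.   0.2] w 0.0852
```

Emit:
apply_moves([
  [-0.195,-0.75,0.03,0,0,0.118,85],
  [-0.195,-0.75,0.03,0,0,0.118,85],
  [-0.195,-0.75,0.03,0,0,0.118,85],
  [-0.195,-0.75,0.03,0,0,0.118,85],
  [-0.195,-0.75,0.03,0,0,0.118,85],
])

```text
clock: 4.98
tcp_pos: [0.4967, -0.0862, 0.2046]
ee_rot: [-179.9, 0.0, 142.2]
ft_force: [0.1, 0.0, 0.4]
grip_width: 0.0851
finger_force: 0.0
```

```bash
python3 -c "
from h import *
go(.439,-.338,.2,131.6)"
```

```text
shift [-0.3621 -0.7811  0.0163] turn [-0.0006  0.0004  0.118 ] t 4.9833 pos [ 0.4967 -0.0862  0.2046] rot [-1.7994e+02  3.0000e-02  1.4222e+02] q6 18.8 F [0.1 0.  0.4] w 0.0851
```

Emit:
apply_moves([
  [-0.34,-0.73,0,0,0,0.118,85],
  [-0.34,-0.73,0,0,0,0.118,85],
  [-0.34,-0.73,0,0,0,0.118,85],
  [-0.34,-0.73,0,0,0,0.118,85],
  [-0.34,-0.73,0,0,0,0.118,85],
])

```text
clock: 5.4
tcp_pos: [0.4501, -0.2898, 0.2046]
ee_rot: [-179.9, 0.0, 131.5]
ft_force: [0.7, -0.3, 1.0]
grip_width: 0.0848
finger_force: 0.0
```

```bash
python3 -c "
from h import *
robot.capture('top');robot.capture('top');go(.439,-.338,.15,131.6)"
```

```text
shift [-0.0873 -0.1239  0.1814] turn [-0.0015  0.0012 -0.0052] t 5.5 pos [ 0.4498 -0.2937  0.2043] rot [-1.7987e+02  1.1000e-01  1.3113e+02] q6 7.2 F [ 0.7  0.4 -0.5] w 0.0852
```

Emit:
apply_moves([
  [-0.085,-0.122,0.06,0,0,0,85],
  [-0.085,-0.122,0.12,0,0,0,85],
  [-0.085,-0.122,0.18,0,0,0,85],
  [-0.085,-0.122,0.18,0,0,0,85],
  [-0.085,-0.122,0.18,0,0,0,85],
])

```text
clock: 5.92
tcp_pos: [0.4399, -0.3297, 0.1499]
ee_rot: [-180.0, -0.2, 131.6]
ft_force: [0.1, -0.1, 0.9]
grip_width: 0.0849
finger_force: 0.0
```

```bash
python3 -c "
from h import *
a,p=cap('wrist','w4.png'); go(.439,-.338,.08,131.6)
x=cv2.resize(a[150:350,200:420],None,fx=3,fy=3,interpolation=cv2.INTER_CUBIC)[:,:,::-1]
cv2.imwrite('pics/c5.png',cv2.convertScaleAbs(x,alpha=1.8))
u=np.array([np.cos(np.radians(-48.4)),np.sin(np.radians(-48.4))]); c=np.array([.439,-.338])
print(((proj(p,[[*c,.044],[*(c+.031*u),.044],[*(c-.024*u),.044]])-[200,150])*3).round(0))
"
```

```text
shift [-0.0159 -0.0218  0.2373] turn [-0.0002 -0.0006  0.0003] t 5.9667 pos [ 0.4408 -0.3301  0.1512] rot [-1.7999e+02 -5.0000e-02  1.3162e+02] q6 3.2 F [-0.1  0.5  0.2] w 0.0849
[[326. 158.]
 [326. 263.]
 [325.  71.]]
```

View pics/c5.png

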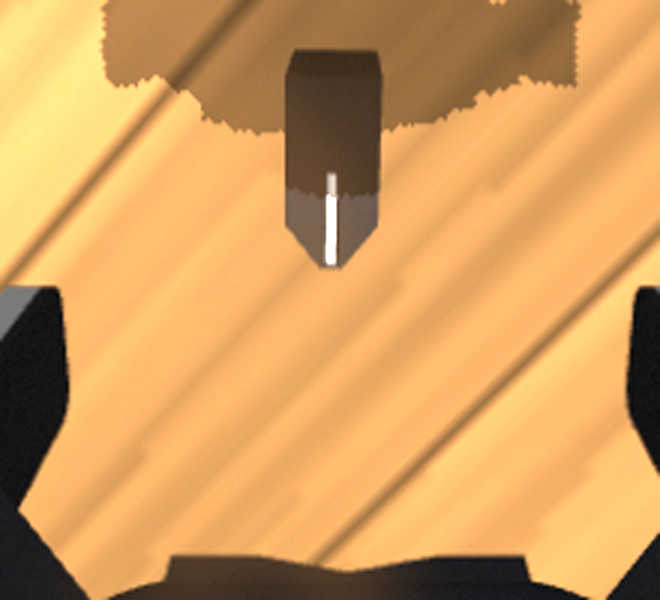

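The knob is at (332,160) in the crop, aligned with the fingers, with its nose toward the gripper. It is within about 2 mm of the estimate, so I'll descend and grip.

Emit:
apply_moves([
  [-0.02,-0.022,0.1,0,0,0,70],
  [-0.02,-0.022,0.2,0,0,0,60],
  [-0.02,-0.022,0.3,0,0,0,60],
  [-0.02,-0.022,0.37,0,0,0,60],
  [-0.02,-0.022,0.37,0,0,0,60],
])

```text
clock: 6.38
tcp_pos: [0.4385, -0.3371, 0.0373]
ee_rot: [-180.0, -0.3, 131.7]
ft_force: [-0.3, 0.2, -1.1]
grip_width: 0.0597
finger_force: 0.0
```

```bash
python3 -c "
from h import *
go(.44,-.339,.011,131.6)"
```

```text
shift [-0.0085 -0.0004  0.0877] turn [-0.0003 -0.0035  0.0007] t 6.3833 pos [ 0.4385 -0.3371  0.0373] rot [-179.98   -0.32  131.67] q6 2.5 F [-0.3  0.2 -1.1] w 0.0597
```

Emit:
apply_moves([
  [-0.006,0,0.05,0,0,0,50],
  [-0.006,0,0.09,0,0,0,40],
  [-0.006,0,0.09,0,0,0,20],
  [-0.006,0,0.09,0,0,0,20],
  [-0.006,0,0.09,0,0,0,20],
], grip_force=50)

```text
clock: 6.8
tcp_pos: [0.4422, -0.3414, 0.0151]
ee_rot: [180.0, 0.1, 131.6]
ft_force: [-0.6, -0.1, -0.0]
grip_width: 0.0253
finger_force: 51.5
```

```bash
python3 -c "
from h import *
go(.44,-.339,.011,131.6)"
```

```text
shift [ 0.0109 -0.0002  0.0137] turn [0.0001 0.0016 0.0005] t 6.8 pos [ 0.4422 -0.3414  0.0151] rot [1.7999e+02 1.4000e-01 1.3165e+02] q6 2.4 F [-0.6 -0.1 -0. ] w 0.0253
```

Emit:
apply_moves([
  [0,0,-0.1,0,0,0,20],
  [0,0,-0.22,0,0,0,20],
  [0,0,-0.34,0,0,0,20],
  [0,0,-0.46,0,0,0,20],
  [0,0,-0.55,0,0,0,20],
])

```text
clock: 7.22
tcp_pos: [0.442, -0.3415, 0.1833]
ee_rot: [180.0, 0.3, 131.6]
ft_force: [0.2, -0.6, -0.5]
grip_width: 0.0256
finger_force: 51.5
```

```bash
python3 -c "
from h import *
go(.62,.016,.17,201.7)"
```

```text
shift [0.4969 1.2351 0.0421] turn [-0.0019  0.003  -0.7786] t 7.2167 pos [ 0.442  -0.3415  0.1833] rot [179.99   0.3  131.63] q6 2.4 F [ 0.2 -0.6 -0.5] w 0.0256
```

Emit:
apply_moves([
  [0.25,0.62,0,0,0,-0.39,20],
  [0.25,0.62,0,0,0,-0.39,20],
  [0.25,0.62,0,0,0,-0.39,20],
  [0.25,0.62,0,0,0,-0.39,20],
  [0.25,0.62,0,0,0,-0.39,20],
])

```text
clock: 7.63
tcp_pos: [0.5315, -0.1589, 0.1803]
ee_rot: [-180.0, 0.2, 167.1]
ft_force: [0.7, -0.8, -1.0]
grip_width: 0.0253
finger_force: 51.6
```

```bash
python3 -c "
from h import *
go(.62,.016,.17,201.7)"
```

```text
shift [-0.1573  0.634   0.0349] turn [-0.0006  0.0018 -0.3844] t 7.6333 pos [ 0.5315 -0.1589  0.1803] rot [-1.8000e+02  1.6000e-01  1.6711e+02] q6 -12.1 F [ 0.7 -0.8 -1. ] w 0.0253
```

Emit:
apply_moves([
  [-0.16,0.6,0,0,0,-0.385,20],
  [-0.16,0.6,0,0,0,-0.385,20],
  [-0.16,0.6,0,0,0,-0.385,20],
  [-0.16,0.6,0,0,0,-0.385,20],
  [-0.16,0.6,0,0,0,-0.385,20],
])

```text
clock: 8.05
tcp_pos: [0.6204, 0.0075, 0.1801]
ee_rot: [-180.0, 0.2, -158.1]
ft_force: [0.3, -2.0, -0.3]
grip_width: 0.0251
finger_force: 51.6
```

```bash
python3 -c "
from h import *
go(.62,.016,.17,201.7)
robot.capture('top')
go(.62,.016,.17,201.7)
a,p=cap('wrist','w5.png')
go(.62,.016,.17,201.7)
x=cv2.resize(a[60:360,180:460],None,fx=2,fy=2,interpolation=cv2.INTER_CUBIC)[:,:,::-1]
cv2.imwrite('pics/c6.png',cv2.convertScaleAbs(x,alpha=1.6))
print((proj(p,[[.564,-.0063,.098],[.5615,-.0045,.098]])-[180,60])*2); np.savez('w5',T=p['T'],mtx=p['mtx'],D=p['D'])"
```

```text
shift [-0.0092  0.0269  0.0336] turn [-0.0002  0.0023  0.0026] t 8.05 pos [0.6204 0.0075 0.1801] rot [-179.99    0.21 -158.07] q6 -28.7 F [ 0.3 -2.  -0.3] w 0.0251
shift [-0.0048  0.023   0.0329] turn [0.0003 0.0029 0.0066] t 8.1 pos [0.6213 0.009  0.1799] rot [ 179.98    0.26 -157.71] q6 -28.9 F [ 2.2  0.7 -0.4] w 0.0252
shift [-0.0113  0.029   0.0323] turn [-0.0003  0.0017  0.0009] t 8.15 pos [0.62   0.0067 0.1797] rot [-1.7997e+02  1.5000e-01 -1.5822e+02] q6 -28.6 F [ 0.2 -0.2 -0.5] w 0.0254
[[295.49754459 134.80536397]
 [303.06396158 129.93230106]]
```

View pics/c6.png

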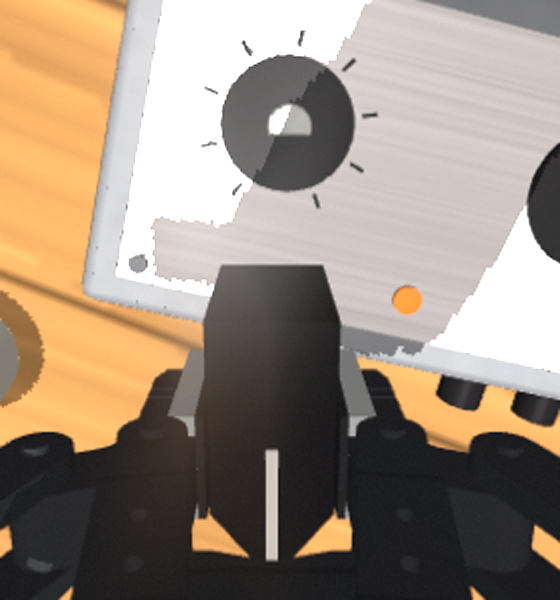

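The spindle's flat edge runs from (269,135) to (312,136) in the crop, horizontal and facing down. The knob's nose points straight down too, with its line at x=271.5 and back top edge at y=322. The orientation matches, so I'll work out the offset.

```bash
python3 -c "
from h import *
p=dict(np.load('w5.npz'))
P=lambda l,z:plane(p,[[180+u/2,60+v/2] for u,v in l],z)
tcp=np.array([.62,.0067,.1797])
for zt in (.203,.206,.209,.212):
    k=P([(272,322),(271.5,560),(271.5,450),(204,322),(340,322)],zt); b=P([(272.5,266),(219,266),(325.5,266)],zt-.044)
    L=k[1]-k[0]; print(zt,'len',np.linalg.norm(L).round(4),'w',np.linalg.norm(k[4]-k[3]).round(4),np.linalg.norm(b[2]-b[1]).round(4),'backdiff',np.linalg.norm(b[0,:2]-k[0,:2]).round(4),'yaw',np.degrees(np.arctan2(L[1],L[0])).round(1),'axis back/nose/bot',(k[0]+L/np.linalg.norm(L)*.024).round(4)[:2],(k[1]-L/np.linalg.norm(L)*.031).round(4)[:2],(b[0]+L/np.linalg.norm(L)*.024).round(4)[:2])
f=P([(269,135),(312,136)],.098); d=f[1]-f[0]; yn=np.degrees(np.arctan2(d[1],d[0]))-90
n=np.array([np.cos(np.radians(yn)),np.sin(np.radians(yn))]); print('flat',np.linalg.norm(d),'normal',yn,'axis',f.mean(0)[:2]-.003*n)
print('arc top', P([(290,104)],.098)[0,:2]+.008*n, 'disc',P([(221,123),(355,123)],.071).mean(0),P([(288,55),(288,190)],.071).mean(0))
"
```

```text
0.203 len 0.0564 w 0.027 0.0283 backdiff 0.0002 yaw 21.7 axis back/nose/bot [0.6185 0.0066] [0.6197 0.0071] [0.6183 0.0067]
0.206 len 0.0549 w 0.0263 0.0278 backdiff 0.0002 yaw 21.7 axis back/nose/bot [0.6175 0.0062] [0.6174 0.0061] [0.6176 0.0064]
0.209 len 0.0535 w 0.0256 0.0272 backdiff 0.0005 yaw 21.7 axis back/nose/bot [0.6165 0.0058] [0.6151 0.0052] [0.6168 0.0061]
0.212 len 0.0521 w 0.0249 0.0267 backdiff 0.0007 yaw 21.7 axis back/nose/bot [0.6155 0.0054] [0.6128 0.0043] [0.6161 0.0058]
flat 0.014900575598684636 normal 20.511656080656735 axis [ 0.56204928 -0.00886726]
arc top [ 0.56262808 -0.00917385] disc [ 0.56172626 -0.00927533  0.071     ] [ 0.56216072 -0.00910192  0.071     ]
```

Emit:
apply_moves([
  [0,0.021,0.06,0,0,0.007,20],
  [0,0.021,0.12,0,0,0.007,20],
  [0,0.021,0.18,0,0,0.007,20],
  [0,0.021,0.18,0,0,0.007,20],
  [0,0.021,0.18,0,0,0.007,20],
])

```text
clock: 8.57
tcp_pos: [0.6152, 0.0082, 0.1245]
ee_rot: [180.0, -0.1, -159.4]
ft_force: [-1.1, -0.6, -0.5]
grip_width: 0.0251
finger_force: 51.6
```

```bash
python3 -c "
from h import *
for i in range(3): robot.capture('top')
go(.562,-.009,.125,201.2)
a,p=cap('wrist','w6.png')
go(.562,-.009,.125,201.2)
x=cv2.resize(a[20:320,180:460],None,fx=2,fy=2,interpolation=cv2.INTER_CUBIC)[:,:,::-1]
cv2.imwrite('pics/c7.png',cv2.convertScaleAbs(x,alpha=1.6))
np.savez('w6',T=p['T'],mtx=p['mtx'],D=p['D'])"
```

```text
shift [0.1922 0.0113 0.0036] turn [-0.0009  0.0016 -0.0058] t 8.7167 pos [0.6171 0.0082 0.1262] rot [-1.7992e+02  1.5000e-01 -1.5932e+02] q6 -27.4 F [ 0.1  0.2 -0.4] w 0.0252
shift [0.1924 0.0111 0.0033] turn [-0.0009  0.0016 -0.0057] t 8.7667 pos [0.6172 0.0083 0.1261] rot [-1.7992e+02  1.5000e-01 -1.5932e+02] q6 -27.4 F [-0.6 -0.1 -1. ] w 0.0257
```

View pics/c7.png

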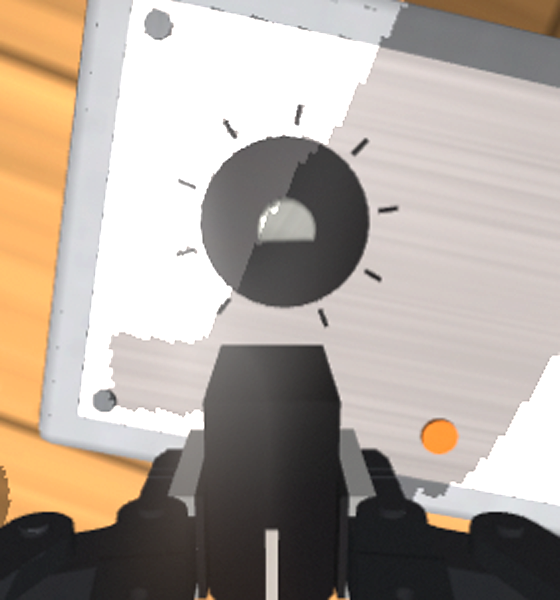

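The spindle flat runs from (258,243) to (315,241), with its arc top at (286,197). The knob's back edges are at y=345 (bottom) and y=402 (top), centred on x=272.

```bash
python3 -c "
from h import *
p=dict(np.load('w6.npz'))
P=lambda l,z:plane(p,[[180+u/2,20+v/2] for u,v in l],z)
T=p['T']; s=robot.observe(); Rt=R.from_euler('xyz',s['ee_rot'],degrees=True)
zt=.1262+.0275
k=P([(272,402),(271.5,530),(204,402),(340,402)],zt); b=P([(272,345),(219,345),(325.5,345)],zt-.044)
dd=k[3]-k[2]; yk=np.degrees(np.arctan2(dd[1],dd[0]))-90; u=np.array([np.cos(np.radians(yk)),np.sin(np.radians(yk))])
L=k[1]-k[0]
A=k[0,:2]+.024*u; B=b[0,:2]+.024*u; print('knob yaw',yk,np.degrees(np.arctan2(L[1],L[0])),'axis',A,B,'w',np.linalg.norm(dd))
f=P([(258,243),(315,241)],.098); d=f[1]-f[0]; yn=np.degrees(np.arctan2(d[1],d[0]))-90
n=np.array([np.cos(np.radians(yn)),np.sin(np.radians(yn))]); S=f.mean(0)[:2]-.003*n
S2=P([(286,197)],.098)[0,:2]+.008*n; S3=P([(201,222),(370,222)],.071).mean(0)[:2];S4=P([(284,136),(284,307)],.071).mean(0)[:2]
print('flat',np.linalg.norm(d),'normal',yn,'axis',S,S2,'disc',S3,S4)
for a in (S,S2,S3,S4): print((Rt.inv().apply([*(a-(A+B)/2),0])/.3).round(4))
"
```

```text
knob yaw 20.718300264417024 20.509186447679905 axis [0.61415488 0.00772884] [0.61414235 0.00774347] w 0.026025655473566965
flat 0.0151728206855875 normal 22.707295819309877 axis [ 0.56390132 -0.0072438 ] [ 0.56321651 -0.00730281] disc [ 0.56312376 -0.00711651] [ 0.56394287 -0.00729501]
[ 0.1743  0.0124 -0.0005]
[ 0.1765  0.0131 -0.0005]
[ 0.1766  0.0138 -0.0005]
[ 0.1743  0.0122 -0.0005]
```

Emit:
apply_moves([
  [0.06,0.013,0,0,0,-0.012,20],
  [0.12,0.013,0,0,0,-0.012,20],
  [0.1755,0.013,0,0,0,-0.012,20],
  [0.1755,0.013,0,0,0,-0.012,20],
  [0.1755,0.013,0,0,0,-0.012,20],
])

```text
clock: 9.18
tcp_pos: [0.566, -0.0065, 0.1256]
ee_rot: [-179.9, 0.1, -158.2]
ft_force: [0.2, -0.6, -0.4]
grip_width: 0.0253
finger_force: 51.6
```

```bash
python3 -c "
from h import *
for i in range(3): robot.capture('top')
go(.567,-.0068,.113,201.7)
s=robot.observe();print(s['ft_torque'])"
```

```text
shift [ 0.0007 -0.0019  0.0399] turn [-0.0006  0.0013  0.0013] t 9.3333 pos [ 0.5669 -0.0062  0.125 ] rot [-1.7995e+02  1.1000e-01 -1.5818e+02] q6 -30.6 F [-0.  -0.3 -0.4] w 0.0253
[0.0094015  0.02722507 0.0244125 ]
```

Emit:
apply_moves([
  [0,0,0.015,0,0,0,20],
  [0,0,0.03,0,0,0,20],
  [0,0,0.038,0,0,0,20],
  [0,0,0.046,0,0,0,20],
  [0,0,0.053,0,0,0,20],
])

```text
clock: 9.75
tcp_pos: [0.5662, -0.006, 0.1081]
ee_rot: [-180.0, 0.1, -158.2]
ft_force: [1.5, -0.3, -1.1]
grip_width: 0.025
finger_force: 51.7
```

```bash
python3 -c "
from h import *
go(.567,-.0068,.098,201.7)
s=robot.observe();print(s['ft_torque'])"
```

```text
shift [-0.0016 -0.0035  0.0335] turn [-0.      0.0006  0.0014] t 9.75 pos [ 0.5662 -0.006   0.1081] rot [-1.8000e+02  5.0000e-02 -1.5817e+02] q6 -30.6 F [ 1.5 -0.3 -1.1] w 0.025
[ 0.16878136 -0.30233953  0.03103489]
```

It has passed the rim with almost no vertical force, so I'll continue down.

Emit:
apply_moves([
  [0,0,0.006,0,0,0,20],
  [0,0,0.012,0,0,0,20],
  [0,0,0.018,0,0,0,20],
  [0,0,0.024,0,0,0,20],
  [0,0,0.03,0,0,0,20],
])

```text
clock: 10.17
tcp_pos: [0.5662, -0.0061, 0.0995]
ee_rot: [-180.0, 0.1, -158.2]
ft_force: [2.9, 1.0, 0.7]
grip_width: 0.0253
finger_force: 51.7
```

```bash
python3 -c "
from h import *
go(.567,-.0068,.098,201.7)
s=robot.observe();print(s['ft_torque'])"
```

```text
shift [-0.0017 -0.0031  0.0051] turn [-0.0002  0.0009  0.0013] t 10.1667 pos [ 0.5662 -0.0061  0.0995] rot [-1.7998e+02  8.0000e-02 -1.5818e+02] q6 -30.6 F [2.9 1.  0.7] w 0.0253
[ 0.26110394 -0.67117573  0.0064598 ]
```

Emit:
apply_moves([
  [0,0,0.005,0,0,0,20],
  [0,0,0.01,0,0,0,20],
  [0,0,0.015,0,0,0,20],
  [0,0,0.02,0,0,0,20],
  [0,0,0.02,0,0,0,20],
], grip_force=70)

```text
clock: 10.58
tcp_pos: [0.5662, -0.0061, 0.0937]
ee_rot: [-180.0, 0.1, -158.2]
ft_force: [4.1, 1.2, 4.5]
grip_width: 0.0251
finger_force: 73.3
```

```bash
python3 -c "
from h import *
go(.567,-.0068,.092,201.7)
s=robot.observe();print(s['ft_torque'])"
```

```text
shift [-0.0017 -0.0031  0.0058] turn [-0.0003  0.0009  0.0013] t 10.5833 pos [ 0.5662 -0.0061  0.0937] rot [-1.7997e+02  8.0000e-02 -1.5818e+02] q6 -30.6 F [4.1 1.2 4.5] w 0.0251
[ 0.36017663 -0.69501948  0.02681688]
```

Emit:
apply_moves([
  [0,0,0.004,0,0,0,20],
  [0,0,0.008,0,0,0,20],
  [0,0,0.012,0,0,0,20],
  [0,0,0.015,0,0,0,20],
  [0,0,0.015,0,0,0,20],
])

```text
clock: 11.0
tcp_pos: [0.5662, -0.0061, 0.0901]
ee_rot: [-180.0, 0.1, -158.2]
ft_force: [3.3, 1.2, 8.7]
grip_width: 0.0253
finger_force: 74.4
```

```bash
python3 -c "
from h import *
go(.567,-.0068,.092,201.7)
s=robot.observe();print(s['ft_torque'])"
```

```text
shift [-0.0016 -0.003  -0.0064] turn [-0.0005  0.0011  0.0013] t 11.0 pos [ 0.5662 -0.0061  0.0901] rot [-1.7996e+02  1.0000e-01 -1.5818e+02] q6 -30.6 F [3.3 1.2 8.7] w 0.0253
[ 0.4030837  -0.46922474  0.00654089]
```

Emit:
apply_moves([
  [0,0,0.003,0,0,0,20],
  [0,0,0.006,0,0,0,20],
  [0,0,0.009,0,0,0,20],
  [0,0,0.009,0,0,0,20],
  [0,0,0.009,0,0,0,20],
])

```text
clock: 11.42
tcp_pos: [0.5664, -0.0062, 0.0897]
ee_rot: [-179.9, 0.2, -158.2]
ft_force: [-2.8, 2.5, 22.5]
grip_width: 0.0246
finger_force: 76.4
```

```bash
python3 -c "
from h import *
go(.567,-.0068,.092,201.7)
s=robot.observe();print(s['ft_torque'])
t,p=cap('top'); w,pw=cap('wrist')
x=t[160:260,240:380]; cv2.imwrite('pics/end.png',cv2.resize(x,None,fx=4,fy=4)[:,:,::-1])"
```

```text
shift [-0.001  -0.0025 -0.0075] turn [-0.0012  0.0021  0.0014] t 11.4167 pos [ 0.5664 -0.0062  0.0897] rot [-179.89    0.18 -158.18] q6 -30.6 F [-2.8  2.5 22.5] w 0.0246
[0.45418327 0.66134474 0.03080761]
```

Emit:
apply_moves([
  [0,0,0.002,0,0,0,20],
  [0,0,0.004,0,0,0,20],
  [0,0,0.004,0,0,0,20],
  [0,0,0.004,0,0,0,20],
  [0,0,0.004,0,0,0,20],
])

```text
clock: 11.93
tcp_pos: [0.5665, -0.0062, 0.0896]
ee_rot: [-179.9, 0.2, -158.2]
ft_force: [-5.7, 3.7, 29.4]
grip_width: 0.0252
finger_force: 77.1
```

```bash
python3 -c "
from h import *
go(.567,-.0068,.092,201.7)
s=robot.observe();print(s['ft_torque'])
t,p=cap('scene'); 
# knob silhouette in scene camera: expected top & box-top gap
k=np.array([.5635,-.0072]); print(proj(p,[[*k,.07],[*k,.076],[*k,.12]]))
print(proj(p,[[.5435,.1208,.107]]))"
```

```text
shift [-0.0007 -0.0024 -0.008 ] turn [-0.0015  0.0025  0.0014] t 11.9333 pos [ 0.5665 -0.0062  0.0896] rot [-179.86    0.22 -158.17] q6 -30.6 F [-5.7  3.7 29.4] w 0.0252
[ 0.49352469  1.14643983 -0.01706695]
[[305.44919858 199.07773958]
 [305.36497757 197.34975102]
 [304.73256046 184.33754325]]
[[330.58909504 167.54237274]]
```

```bash
python3 -c "
from h import *
print(robot.job_done())"
```

```text
the job is handed in; nothing more can be done
None
```

The wing handle was twisted to its stop and sprang back. The knob is on the spindle with the flats matched, held and pressed in against a hard stop at about 29 N, and the job was handed in at about 12 s. No verdict came back, and the final "fully home" state is judged from the height and force readings, not from a picture.

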